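Fit the lift-off roof on an architect's model

TASK

Take the steel weight out of the open room of the architectural model and stand it upright on the cutting mat. Then take the loose roof panel from the sloping easel, hook its plain edge under the model's eave while the ribbed edge is still raised, and swing the ribbed edge down until the roof lies flat and fully home on the ledge inside the parapet. Set both things down rather than dropping them, and leave the glue bottle, tape roll, cup and little house where they are.

Things in the scene. Friction and masses are not known exactly. Their poses are not given: they have to be found in the camera images.
- model: White architectural model fixed to the table, on a plywood base 170 (x) by 160 (y) by 8 mm. Origin: centre of the base's underside, on the table; +x runs from the eave side to the opposite parapet, z up. Its open room, centred on the origin, is 106 (x) by 70 (y) mm, floor 8 mm up, with a 30 mm high partition at x=+32 mm. A closed wing 72 mm high stands outside the +y parapet.
- model_seat (a point): Centre of the roof's seat, level with the ledge, 45 mm above the table; axes as the model's. The ledge is 10 mm wide all round the room. Round it a parapet 6 mm thick rises 14 mm above the ledge; the recess inside it is 126 (x) by 90 (y) mm, centred here. With the eave over one end, the clear opening seen from above is only 113 mm long.
- model_eave (a point): Middle of the eave's inner lower edge, 50 mm to -x of the seat's centre and 14 mm above the ledge; axes as the model's. The eave, a 5 mm thick slab (top 64 mm above the table), covers the full width of the -x end of the recess, leaving a slot 14 mm high and 13 mm deep under it.
- roof_grip (a point): Loose roof panel, grey board, 80 to 130 g; this point is the centre of its box-shaped rooflight, the thing to grip: 46 (x) by 30 (y) by 34 mm high, in the middle of the panel's top. Axes are the panel's: z its upward normal, +x to the ribbed edge. The point is 22 mm above the underside. At the start it lies on the easel sloping 0.48 rad, plain edge lowest.
- roof_edge (a point): Middle of the roof panel's plain (-x) edge, on its underside, 60 mm from the panel's centre; axes as the panel's. The plate is 120 (x) by 84 (y) by 5 mm.
- roof_rib (a point): Middle of the roof panel's ribbed (+x) edge, on its underside; axes as the panel's. The rib, 6 mm thick and 10 mm high, stands on top of the plate along this edge, making it too thick for the eave's slot.
- weight_center (a point): Centre of a loose square steel bar, 26 x 26 x 90 mm, 0.3 to 0.55 kg, z along it, standing upright on the room's floor at the start (so its top is 98 mm above the table); x and y square to its faces.
- mat: Green cutting mat fixed to the table, 150 (x) by 120 (y) by 3 mm thick; origin at the centre of its underside.
- easel: Small wooden easel fixed to the table, about 125 (x) by 100 (y) mm and 80 mm high; origin under its centre. Its board slopes up towards its +x at 0.48 rad; a stop along the lower edge, 4 mm proud of the board, holds the roof panel.
- glue_mid (a point): Bystander: upright white glue bottle, 48 mm in diameter, 130 mm high; point half-way up.
- tape_mid (a point): Bystander: roll of paper tape lying flat, 68 mm in diameter, 24 mm high; point half-way up.
- cup_mid (a point): Bystander: black cup, 66 mm in diameter, 90 mm high; point half-way up.
- house_mid (a point): Bystander: little white massing house, 70 x 60 mm, 60 mm high; point half-way up.
Mind the look-alikes: they are no part of the job. Of the things that look like the model, the larger one is meant.

How it is judged (in metres and radians):
On the way, in this order (a step that is already met when the one before it is completed fails the run):
1. the steel weight stands on the mat, let go (x of weight_center in the frame of mat between -0.062 and 0.062 m and y of weight_center in the frame of mat between -0.047 and 0.047 m and z of weight_center in the frame of mat between 0.044 and 0.052 m and angle between weight_center's own z axis and vertical below 0.08 rad and linear speed of weight below 0.03 m/s and contact force between the fingers and weight below 0.1 N), for 0.2 s.
2. the roof's plain edge is under the eave while the ribbed edge is still raised (x of roof_edge in the frame of model below -0.0515 m and z of roof_edge in the frame of model between 0.043 and 0.057 m and y of roof_edge in the frame of model between -0.01 and 0.01 m and angle between roof_grip's own z axis and vertical above 0.1 rad), for 0.1 s.
At the end, for the whole second after the job is handed in: The roof panel lies flat (within 2 degrees) and still on the ledge inside the parapet, both edges within 2.5 mm of the ledge's height, its plain edge under the eave; the weight stands upright and still with its whole foot on the mat (x of weight_center in the frame of mat between -0.062 and 0.062 m and y of weight_center in the frame of mat between -0.047 and 0.047 m and z of weight_center in the frame of mat between 0.044 and 0.052 m and angle between weight_center's own z axis and vertical below 0.08 rad and linear speed of weight below 0.03 m/s and x of roof_edge in the frame of model between -0.0645 and -0.055 m and y of roof_edge in the frame of model between -0.006 and 0.006 m and z of roof_edge in the frame of model between 0.0425 and 0.0475 m and z of roof_rib in the frame of model between 0.0425 and 0.0475 m and y of roof_rib in the frame of model between -0.006 and 0.006 m and angle between roof_grip's own z axis and vertical below 0.035 rad and linear speed of roof below 0.02 m/s); the robot touches nothing.
It fails at once if the glue bottle is pushed away or knocked over (distance of glue_mid from where it was at the start of the episode above 0.02 m or angle between glue_mid's own z axis and vertical above 0.4 rad).
It fails at once if the tape roll is pushed away or knocked over (distance of tape_mid from where it was at the start of the episode above 0.02 m or angle between tape_mid's own z axis and vertical above 0.4 rad).
It fails at once if the cup is pushed away or knocked over (distance of cup_mid from where it was at the start of the episode above 0.02 m or angle between cup_mid's own z axis and vertical above 0.4 rad).
It fails at once if the little house is pushed away or knocked over (distance of house_mid from where it was at the start of the episode above 0.02 m or angle between house_mid's own z axis and vertical above 0.4 rad).
It fails at once if the roof panel or the weight is let drop ((linear speed of roof above 0.35 m/s and contact force between the fingers and roof below 0.05 N) or (linear speed of weight above 0.35 m/s and contact force between the fingers and weight below 0.05 N)).
It also fails if it takes over 51 s, if anything falls off the work surface, if the arm or the gripper's body presses on something with over 40 N, if the wrist force passes 120 N, or if a joint passes its speed limit or range.

ROBOT

A 6-joint arm with a two-finger parallel gripper is mounted at the origin on the work surface. World frame = base frame: x ahead of the robot, y to its left, z up, the work surface at z = 0. Lengths are in m, angles in degrees, forces in N, time in s.
With the tool pointing down it reaches from about 0.35 to 0.875 m from the base axis. Payload 4.2 kg.
Tool frame: the origin (TCP) lies between the finger pads; the fingertips stand 11 mm ahead of it and the grasp point (between the pads) lies 8 mm behind it; z points along the fingers, y is the direction in which the jaws open and shut (so a half turn about z gives the same grasp; the last joint's range is limited). The gripper opens to 87 mm and grips with 3 to 60 N. Pads are 19 mm wide; open, the fingers measure 117 mm over their backs; the gripper's body (75 mm by 190 mm) begins 51 mm behind the grasp point.
Start: joints at [-62.303, 22.042, 0.453, 0, -68.411, -14.817], TCP at [0.139, -0.609, 0.234] pointing down, gripper open.
Joint ranges: [-179.83, 179.83], [-69.29, 118.12], [-61.27, 80.66], [-181.25, 117.63], [-171.15, -9.14], [-177.46, 177.46]. Speed limits (degrees/s): [159.86, 159.86, 180, 180, 180, 180].

INTERFACE

Orientations are given as a 3x3 rotation matrix whose columns are the frame's x, y, z axes.
In Python, from station import sense, capture, get_calibration, finish_job, search_frame, cut_out gives the robot as it stands.
- The arm moves only by the tool arm_command, never from a script. Its argument "rows" is a list of rows, each an object with "fingers": the opening in per cent of the stroke, from 0 (shut) to 100 (fully open); "travel": the shift along the tool's x, y, z in cm, a list of three; "roll": the turn about the tool's z in degrees. A call has 1 to 10 rows; each row is the pose to reach, as a shift and turn from the pose commanded when the call began, along the tool's axes at that moment; what a row does not reach only later rows make up. A row lasts 1/10 s, in which the tool goes at most 50 mm and 8.59 degrees, less where a joint would pass 70% of its speed; a pose out of reach is approached as far as the arm can. A call with a gripper value outside its range is refused whole. The fingers move at their own pace and stop on an object; the grip force is fixed at half the most. Time passes only in rows, so rows that repeat a pose let the fingers close. It gives the time, the measured TCP pose, the force and the opening at its end, in the units of the state.
- sense(): the state, without advancing time (a new reading comes with each control period).
- capture(name): name is "side" or "top"; returns (picture, depth): 480x640x3 uint8, red, green, blue; 480x640 float32, m along the optical axis (not along the pixel's ray), 0 where there is no reading.
- get_calibration(name): a dict with "fov_y" (degrees; the focal length in pixels is half the picture's height over the tangent of half this angle, whatever the lens; pixels are square), "cx", "cy" (the principal point, pixels), "origin" and "attitude" of the camera in the world. Camera axes: x right, y down, z forward; pixel columns grow to the right and rows downward; lengths in m; the calibration is good to about 2 mm. A picture is of the moment at which its call begins. get_calibration takes no time and is no camera call.
- finish_job(): hands the job in, once; it reports no verdict.
Trained networks look in the newest picture that a camera, given by its name, has taken for a name from the list of things; names that differ only in an ending like _2 or _b are one class to them, and where a whole thing is asked for, a point or a joint stands for the part that bears it (a point fixed in the world has none). Each returns a list of dicts, best first, with "p" (0 to 1); they miss things now and then, are a little off and sometimes report something else, mostly with a low value. They report only what shows in the picture. A call takes as long as a camera call. They do not tell look-alikes from the thing itself.
- search_frame(camera, label): "position" ([x, y, z] in m, in world coordinates, good to about 4 mm: the middle of the surface that is visible of it).
- cut_out(camera, label): "mask" (480x640 bool, what is visible of it).
The state is a dict: "time_s": time; "joints": joint angles; "joint_velocities": joint speeds; "effort": joint torques, N m; "tcp_pos": TCP position; "ee_rot": TCP orientation; "wrist_force": force on the tool from outside, world axes, zero at the start; "moment": the same for the moment, N m; "gripper_width": opening from 0.0 (shut) to 1.0 (fully open).
Only numpy, scipy, OpenCV 4.12 (cv2) and the standard library are available. Lean on these libraries where they do the work, as an engineer would, in place of code of your own. Each camera call takes 0.05 s, during which the arm holds its last target. There are 200 camera calls.

## Working session

There is one attempt and no reset: what is moved stays moved. The work goes in short steps, Python scripts to look and compute and a tool call to move; the robot and the scene stay as the last step left them, time stands still between calls to the robot, and variables do not carry over. Pictures are saved under pics/ and viewed, about 8 in all and at most 12, crops included, and the job is handed in when it is done.

Besides the shell and the picture viewer there is one more tool, called after "Emit:" by a JSON object that holds its "method" and its "body", one argument or row to a line. arm_command: Moves the arm, as the interface text tells. Its arguments: {"type":"object","properties":{"rows":{"type":"array","items":{"type":"object","properties":{"fingers":{"type":"number"},"travel":{"type":"array","items":{"type":"number"}},"roll":{"type":"number"}}}}},"required":["rows"]}

```bash
mkdir -p pics; ls; cat > h.py <<'E'
import numpy as np,cv2
from station import *
def cal(n):
    c=get_calibration(n); f=240/np.tan(np.radians(c['fov_y'])/2)
    return f,c['cx'],c['cy'],np.array(c['origin']),np.array(c['attitude'])
def cloud(n,d):
    f,cx,cy,o,R=cal(n); v,u=np.mgrid[:480,:640]
    P=np.stack([(u-cx)/f*d,(v-cy)/f*d,d],-1)@R.T+o
    P[d==0]=np.nan; return P
def save(name,im): cv2.imwrite('pics/'+name,im[...,::-1])
E
python3 - <<'E'
from h import *
for n in('side','top'):
    im,d=capture(n); save(n+'0.png',im); np.save(n+'0.npy',d); c=get_calibration(n);print(n,c)
    for l in ['model','roof_grip','weight_center','mat','easel','glue_mid','tape_mid','cup_mid','house_mid']:
        print(l,[(np.round(r['position'],3).tolist(),round(r['p'],2)) for r in search_frame(n,l)])
print(sense())
E
```

```text
pics
side {'fov_y': 42.14649239821034, 'cx': 327.4219177355569, 'cy': 249.23613211331525, 'origin': array([0.28857482, 0.99669803, 0.89812947]), 'attitude': array([[-0.95669472, -0.17229648,  0.23462551],
       [-0.29098924,  0.58759161, -0.75502408],
       [-0.00777599, -0.79060105, -0.61228221]])}
model [([0.532, 0.081, 0.036], 0.67), ([0.769, 0.094, 0.022], 0.58), ([0.523, -0.286, 0.0], 0.44)]
roof_grip [([0.511, 0.324, 0.066], 0.7)]
weight_center [([0.537, 0.049, 0.074], 0.61)]
mat [([0.524, -0.285, -0.0], 0.84), ([0.531, 0.081, 0.041], 0.61), ([0.513, 0.327, 0.059], 0.48)]
easel [([0.513, 0.363, 0.023], 0.88)]
glue_mid [([0.649, -0.011, 0.072], 0.62)]
tape_mid [([0.418, 0.09, 0.016], 0.97), ([0.522, -0.285, 0.0], 0.18)]
cup_mid [([0.53, 0.079, 0.038], 0.36)]
house_mid [([0.644, -0.233, 0.037], 0.86), ([0.515, 0.33, 0.063], 0.72), ([0.53, 0.079, 0.036], 0.18)]
top {'fov_y': 57.55705447276948, 'cx': 315.48150292596813, 'cy': 250.71038295084796, 'origin': array([3.83911131e-01, 6.74529350e-04, 1.03134999e+00]), 'attitude': array([[ 0.17159772, -0.96518009,  0.19743763],
       [-
[... 695 characters left out ...]
9251e-04,
       -6.84118053e+01, -1.48169911e+01]), 'joint_velocities': array([ 0.07489077,  0.07489684, -0.13237435,  0.01148637, -0.03578408,
       -0.09212522]), 'effort': array([ 2.09956906e-04, -3.90474951e+01,  1.87623632e+01,  4.22454938e+00,
        1.54912152e-02, -1.52710015e-05]), 'tcp_pos': array([ 0.13931092, -0.60924313,  0.2335603 ]), 'ee_rot': array([[-9.74850028e-01, -2.22861892e-01,  7.67870361e-06],
       [-2.22861892e-01,  9.74850028e-01,  3.99254351e-06],
       [-8.37537023e-06,  2.18084074e-06, -1.00000000e+00]]), 'wrist_force': array([-0.49701432, -0.18734933, -0.45327839]), 'moment': array([0.02186271, 0.00451675, 0.05260492]), 'gripper_width': 1.0023414921028893}
```

View images.

View pics/top0.png

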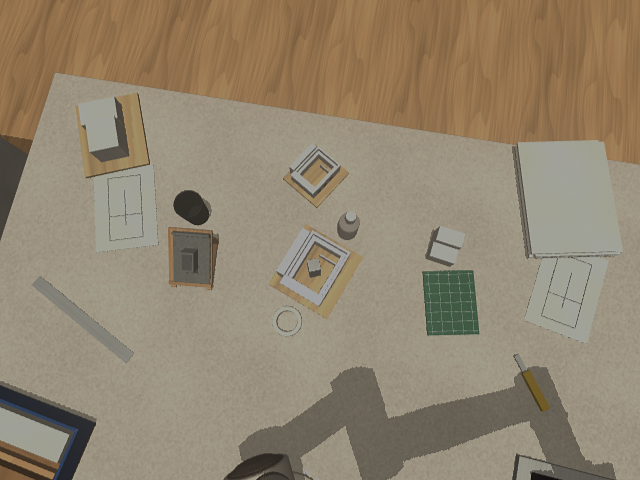

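View pics/side0.png

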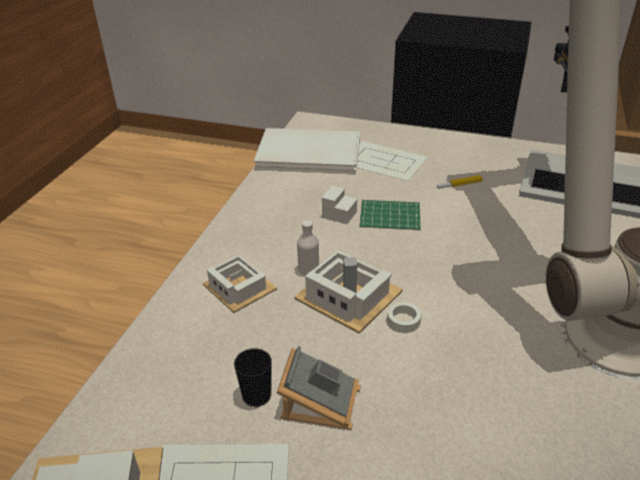

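```bash
cat >> h.py <<'E'
from scipy.optimize import minimize
def rect(P,lo,hi,c,r):
    m=(P[...,2]>lo)&(P[...,2]<hi)&(np.hypot(P[...,0]-c[0],P[...,1]-c[1])<r)
    q=P[m][:,:2]; (x,y),(w,h),a=cv2.minAreaRect((q*1000).astype(np.float32))
    return len(q),np.round([x,y,w,h,a],1),np.round(q.mean(0)*1000,1)
def hm(x,y):
    h=np.full(x.shape,.008); ax=abs(x);ay=abs(y)
    h[(ax<.069)&(ay<.051)]=.059
    h[(ax<.063)&(ay<.045)]=.045
    h[(ax<.053)&(ay<.035)]=.008
    h[(x<-.050)&(x>-.069)&(ay<.051)]=.064
    h[(x>.029)&(x<.035)&(ay<.035)]=.038
    h[(ax>.085)|(y<-.080)]=0
    return h
def fitmodel(P,c):
    Q=P.reshape(-1,3); Q=Q[np.hypot(Q[:,0]-c[0],Q[:,1]-c[1])<.15]; Q=Q[Q[:,2]<.068]
    def cost(p):
        co,s=np.cos(p[2]),np.sin(p[2]); d=Q[:,:2]-p[:2]
        x=d[:,0]*co+d[:,1]*s; y=-d[:,0]*s+d[:,1]*co
        k=(y<.049)&(y>-.1)&(abs(x)<.1)
        return np.minimum(abs(Q[k,2]-hm(x[k],y[k])),.02).mean() if k.sum() else 1
    best=None
    for a in np.radians(np.arange(0,360,15)):
        r=minimize(cost,[*c,a],method='Nelder-Mead',options=dict(initial_simplex=[[c[0],c[1],a],[c[0]+.02,c[1],a],[c[0],c[1]+.02,a],[c[0],c[1],a+.2]],xatol=1e-4,fatol=1e-6))
        if best is None or r.fun<best.fun: best=r
    return np.round(best.x[:2]*1000,1),np.degrees(best.x[2])%360,best.fun
E
python3 - <<'E'
from h import *
for n in('top','side'):
    d=np.load(n+'0.npy'); P=cloud(n,d)
    im=cv2.imread('pics/%s0.png'%n)
    print(n,'table',np.nanmedian(P[(abs(P[...,0]-.45)<.03)&(abs(P[...,1]+.1)<.05)][:,2]))
    print('model',fitmodel(P,(.535,.035)))
    print('weight',rect(P,.09,.106,(.537,.035),.05))
    print('glue top',np.nanmax(P[np.hypot(P[...,0]-.65,P[...,1]+.015)<.03][:,2]))
    print('mat',rect(np.where((cv2.cvtColor(im,cv2.COLOR_BGR2HSV)[...,1:2]>70)&(im[...,1:2]>im[...,2:3]+15),P,np.nan),-.01,.015,(.52,-.29),.13))
    roi=(np.hypot(P[...,0]-.515,P[...,1]-.315)<.1)
    print('roof pts max z',np.nanmax(P[roi][:,2]))
    # roof by colour: grey
    hsv=cv2.cvtColor(im,cv2.COLOR_BGR2HSV); g=roi&(hsv[...,1]<45)&(hsv[...,2]<140)&(P[...,2]>.012)
    Q=P[g]; 
    # RANSAC plane of plate
    rng=np.random.default_rng(0);b=0
    for _ in range(500):
        a=Q[rng.choice(len(Q),3,0)]; nn=np.cross(a[1]-a[0],a[2]-a[0]); 
        if np.linalg.norm(nn)<1e-9: continue
        nn/=np.linalg.norm(nn); nn*=np.sign(nn[2]); k=abs((Q-a[0])@nn)<.002
        if nn[2]>.8 and k.sum()>b:b=k.sum();K=k
    c=Q[K].mean(0); nn=np.linalg.svd(Q[K]-c)[2][2]; nn*=np.sign(nn[2])
    print('plane',c,nn,'tilt',np.arccos(nn[2]),b,len(Q))
    # in-plane axes: up-slope
    ux=-nn*nn[2]; ux[2]+=1; ux/=np.linalg.norm(ux); uy=np.cross(nn,ux)
    print('upslope az',np.degrees(np.arctan2(ux[1],ux[0])))
    L=np.c_[(Q-c)@ux,(Q-c)@uy,(Q-c)@nn]*1000
    for nm,k in(('plate',abs(L[:,2])<2.5),('light',(L[:,2]>29)&(L[:,2]<38)),('rib',(L[:,2]>6)&(L[:,2]<14)&(L[:,0]>35))):
        if k.sum()<5: print(nm,'few');continue
        r=cv2.minAreaRect(L[k][:,:2].astype(np.float32)); o=c+(r[0][0]*ux+r[0][1]*uy)/1000
        print(nm,k.sum(),np.round(r[0],1),np.round(r[1],1),r[2],'z',L[k][:,2].mean(),'world',o+nn*L[k][:,2].mean()/1000)
im=cv2.imread('pics/top0.png')[130:350,150:390]; cv2.imwrite('pics/crop1.png',cv2.resize(im,None,fx=3,fy=2.7*1.0,interpolation=2)[:600])
E
```

```text
top table 0.000982816003514908
model (array([544.6,  31.2]), np.float64(338.9998588851607), np.float64(0.003263196708326699))
weight (149, array([541.4,  35.3,  26.6,  25.8,  23.6]), array([540.9,  35.2]))
glue top 0.13435293231419687
mat (1579, array([ 524.1, -292.2,  146.4,  119.5,   11.5]), array([ 516.7, -298.6]))
roof pts max z 0.09575741170688823
plane [0.51586311 0.31162818 0.05042668] [-0.45897215 -0.05106608  0.88698186] tilt 0.4800282821661711 954 1893
upslope az 6.348721282821931
plate 1095 [0.1 3.3] [ 83.3 117.2] 89.25041961669922 z -0.026495160393715456 world [0.51556284 0.3149435  0.05043231]
light 285 [2.7 3.3] [31.4 47.8] 89.18170928955078 z 34.10034114245976 world [0.502221   0.3134059  0.08191523]
rib 110 [59.3  1.9] [82.3  7.5] 88.82935333251953 z 9.944654316699658 world [0.5633359  0.31886426 0.08662005]
side table 0.0007010350608048221
model (array([541. ,  31.8]), np.float64(337.8852620227497), np.float64(0.009180289542700927))
weight (143, array([539.4,  37.4,  26. ,  29.8,  19.6]), array([538.6,  39.6]))
glue top 0.1347667206670744
mat (1215, array([ 522.5, -291.3,  145.8,  123.3,   11.5]), array([ 522.1, -289.3]))
roof pts max z 0.09510997840505775
plane [0.51302142 0.32442693 0.0501828 ] [-0.45827782 -0.04505938  0.88766609] tilt 0.4785445191184368 1322 2703
upslope az 5.615460239879612
plate 1485 [20.2 -8. ] [156.   86.8] 0.09181682020425797 z -0.011075167873727448 world [0.53165569 0.31818277 0.05947373]
light 408 [ 1.9 -8.5] [35.  46.9] 89.91558074951172 z 33.888125591519284 world [0.500007   0.31455992 0.08113961]
rib 154 [58.7 -8.7] [84.9  6.8] 89.66107940673828 z 9.759137850944752 world [0.56123097 0.32045255 0.08586449]
```

View pics/crop1.png

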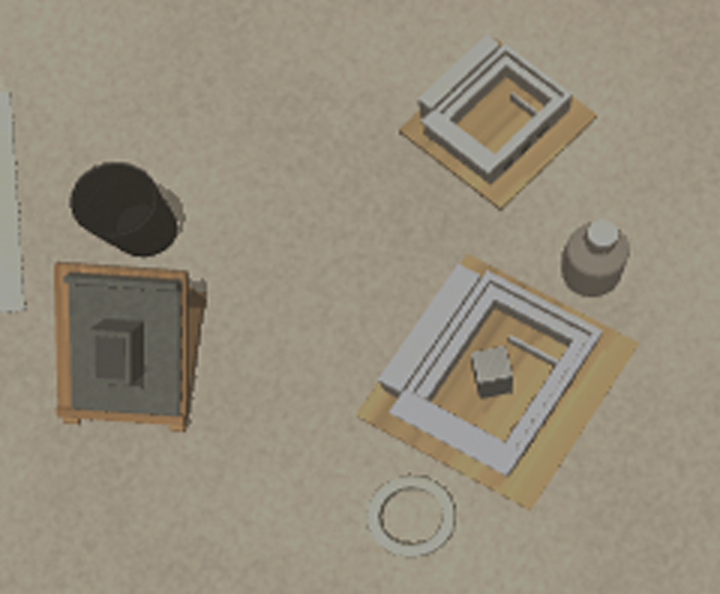

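```bash
cat >> h.py <<'E'
def go(x,y,z,az):
    s=sense(); R=s['ee_rot']; t=R.T@(np.array([x,y,z])-s['tcp_pos'])*100
    a0=np.degrees(np.arctan2(R[1,1],R[0,1])); r=-((az-a0+90)%180-90)
    print('travel',np.round(t,2),'roll',round(r,1),'| az',round(a0,1),'tcp',np.round(s['tcp_pos'],4),'t',s['time_s'],'w',s['gripper_width'],'F',np.round(s['wrist_force'],1),'j6',s['joints'][5])
E
python3 -c "
from h import *
go(.5405,.036,.16,112.5)"
```

```text
travel [-53.49  53.96   7.36] roll -9.6 | az 102.9 tcp [ 0.1393 -0.6092  0.2336] t 1.0 w 1.0023414921028893 F [-0.5 -0.2 -0.5] j6 -14.816991077816384
```

Emit:
{"method": "arm_command", "body": {
  "rows": [
    {"fingers": 62,"travel": [-53.5,54,0],"roll": -9.6},
    {"fingers": 62,"travel": [-53.5,54,0],"roll": -9.6},
    {"fingers": 62,"travel": [-53.5,54,0],"roll": -9.6},
    {"fingers": 62,"travel": [-53.5,54,0],"roll": -9.6},
    {"fingers": 62,"travel": [-53.5,54,0],"roll": -9.6},
    {"fingers": 62,"travel": [-53.5,54,0],"roll": -9.6},
    {"fingers": 62,"travel": [-53.5,54,0],"roll": -9.6},
    {"fingers": 62,"travel": [-53.5,54,0],"roll": -9.6},
    {"fingers": 62,"travel": [-53.5,54,0],"roll": -9.6},
    {"fingers": 62,"travel": [-53.5,54,0],"roll": -9.6}
  ]
}}

```text
time_s: 2.0
tcp_pos: [0.404, -0.1826, 0.2341]
ee_rot: [[-0.924, -0.383, 0.001], [-0.383, 0.924, -0.0], [-0.001, -0.001, -1.0]]
wrist_force: [1.6, -0.1, -0.7]
gripper_width: 0.62
```

Emit:
{"method": "arm_command", "body": {
  "rows": [
    {"fingers": 62,"travel": [0,0,0],"roll": 0}
  ]
}}

```text
time_s: 2.1
tcp_pos: [0.4061, -0.1807, 0.2341]
ee_rot: [[-0.921, -0.39, 0.002], [-0.39, 0.921, 0.0], [-0.002, -0.001, -1.0]]
wrist_force: [0.6, -0.3, -0.5]
gripper_width: 0.622
```

```bash
python3 -c "
from h import *
go(.5405,.036,.16,112.5)"
```

```text
travel [-20.81  14.72   7.44] roll 0.4 | az 112.9 tcp [ 0.4061 -0.1807  0.2341] t 2.1 w 0.6222370277631906 F [ 0.6 -0.3 -0.5] j6 -64.14130912601581
```

Emit:
{"method": "arm_command", "body": {
  "rows": [
    {"fingers": 62,"travel": [-20.8,14.7,0],"roll": 0.4},
    {"fingers": 62,"travel": [-20.8,14.7,0],"roll": 0.4},
    {"fingers": 62,"travel": [-20.8,14.7,0],"roll": 0.4},
    {"fingers": 62,"travel": [-20.8,14.7,0],"roll": 0.4},
    {"fingers": 62,"travel": [-20.8,14.7,0],"roll": 0.4},
    {"fingers": 62,"travel": [-20.8,14.7,0],"roll": 0.4},
    {"fingers": 62,"travel": [-20.8,14.7,7],"roll": 0.4},
    {"fingers": 62,"travel": [-20.8,14.7,7.4],"roll": 0.4},
    {"fingers": 62,"travel": [-20.8,14.7,7.4],"roll": 0.4}
  ]
}}

```text
time_s: 3.0
tcp_pos: [0.5363, 0.0294, 0.1559]
ee_rot: [[-0.927, -0.375, -0.009], [-0.375, 0.927, -0.002], [0.009, 0.001, -1.0]]
wrist_force: [0.0, 0.6, 0.3]
gripper_width: 0.619
```

```bash
python3 - <<'E'
from h import *
go(.5405,.036,.078,112.5)
im,d=capture('side'); a=im[180:360,270:430]; im2,d2=capture('top'); b=im2[210:330,250:390]
save('g1.png',np.hstack([cv2.resize(a,(400,450)),cv2.resize(b,(400,450))]))
E
```

```text
travel [-0.71  0.45  7.78] roll -0.5 | az 112.0 tcp [0.5363 0.0294 0.1559] t 3.0 w 0.6194032819130502 F [0.  0.6 0.3] j6 -88.37396027714438
```

View pics/g1.png

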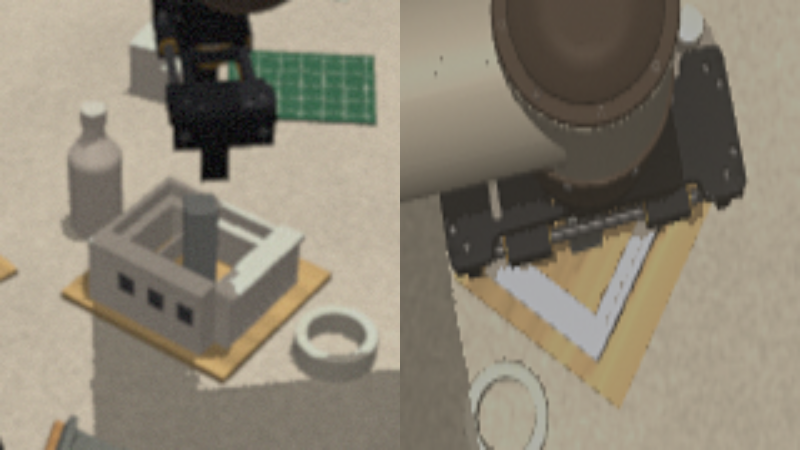

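Emit:
{"method": "arm_command", "body": {
  "rows": [
    {"fingers": 62,"travel": [0,0,3],"roll": 0},
    {"fingers": 62,"travel": [0,0,6],"roll": 0},
    {"fingers": 62,"travel": [0,0,8.2],"roll": 0},
    {"fingers": 62,"travel": [0,0,8.2],"roll": 0},
    {"fingers": 62,"travel": [0,0,8.2],"roll": 0},
    {"fingers": 10,"travel": [0,0,8.2],"roll": 0},
    {"fingers": 10,"travel": [0,0,8.2],"roll": 0},
    {"fingers": 10,"travel": [0,0,8.2],"roll": 0},
    {"fingers": 10,"travel": [0,0,8.2],"roll": 0},
    {"fingers": 10,"travel": [0,0,8.2],"roll": 0}
  ]
}}

```text
time_s: 4.1
tcp_pos: [0.5395, 0.031, 0.078]
ee_rot: [[-0.927, -0.376, 0.001], [-0.376, 0.927, 0.0], [-0.001, -0.0, -1.0]]
wrist_force: [-0.7, 1.1, 3.0]
gripper_width: 0.299
```

Emit:
{"method": "arm_command", "body": {
  "rows": [
    {"fingers": 10,"travel": [0,0,-1],"roll": 0},
    {"fingers": 10,"travel": [0,0,-4],"roll": 0},
    {"fingers": 10,"travel": [0,0,-8],"roll": 0},
    {"fingers": 10,"travel": [0,0,-10],"roll": 0},
    {"fingers": 10,"travel": [0,0,-10],"roll": 0}
  ]
}}

```text
time_s: 4.6
tcp_pos: [0.5406, 0.0312, 0.1806]
ee_rot: [[-0.927, -0.376, 0.006], [-0.376, 0.927, 0.002], [-0.006, -0.001, -1.0]]
wrist_force: [-0.0, 0.1, -4.4]
gripper_width: 0.294
```

```bash
python3 -c "
from h import *
go(.516,-.292,.178,112)"
```

```text
travel [ 14.44 -29.02   0.19] roll 0.1 | az 112.1 tcp [0.5406 0.0312 0.1806] t 4.6 w 0.29385196007203307 F [-0.   0.1 -4.4] j6 -88.40149600084233
```

Emit:
{"method": "arm_command", "body": {
  "rows": [
    {"fingers": 10,"travel": [1.5,-3,0],"roll": 0},
    {"fingers": 10,"travel": [3.5,-7,0],"roll": 0},
    {"fingers": 10,"travel": [5.5,-11,0],"roll": 0},
    {"fingers": 10,"travel": [7.5,-15,0],"roll": 0},
    {"fingers": 10,"travel": [9.5,-19,0],"roll": 0},
    {"fingers": 10,"travel": [11.5,-23,0],"roll": 0},
    {"fingers": 10,"travel": [13,-26,0],"roll": 0},
    {"fingers": 10,"travel": [14.4,-29,0],"roll": 0},
    {"fingers": 10,"travel": [14.4,-29,0],"roll": 0},
    {"fingers": 10,"travel": [14.4,-29,0],"roll": 0}
  ]
}}

```text
time_s: 5.6
tcp_pos: [0.5131, -0.2921, 0.1749]
ee_rot: [[-0.928, -0.374, -0.005], [-0.374, 0.928, 0.002], [0.003, 0.004, -1.0]]
wrist_force: [-0.8, 0.3, -3.9]
gripper_width: 0.294
```

Emit:
{"method": "arm_command", "body": {
  "rows": [
    {"fingers": 10,"travel": [0,0,3],"roll": 0},
    {"fingers": 10,"travel": [0,0,6],"roll": 0},
    {"fingers": 10,"travel": [0,0,8],"roll": 0},
    {"fingers": 10,"travel": [0,0,9],"roll": 0},
    {"fingers": 10,"travel": [0,0,9.5],"roll": 0},
    {"fingers": 10,"travel": [0,0,9.9],"roll": 0},
    {"fingers": 10,"travel": [0,0,9.9],"roll": 0}
  ]
}}

```text
time_s: 6.3
tcp_pos: [0.5152, -0.2919, 0.0789]
ee_rot: [[-0.926, -0.376, 0.001], [-0.376, 0.926, -0.0], [-0.001, -0.0, -1.0]]
wrist_force: [-0.2, 0.1, -5.0]
gripper_width: 0.298
```

```bash
python3 - <<'E'
from h import *
go(.516,-.292,.073,112)
im,d=capture('side'); P=cloud('side',d)
save('m1.png',cv2.resize(im[150:270,290:450],(800,600),interpolation=2))
E
```

```text
travel [-0.07 -0.04  0.59] roll 0.1 | az 112.1 tcp [ 0.5152 -0.2919  0.0789] t 6.3 w 0.2982305032727042 F [-0.2  0.1 -5. ] j6 -54.01837995229804
```

View pics/m1.png

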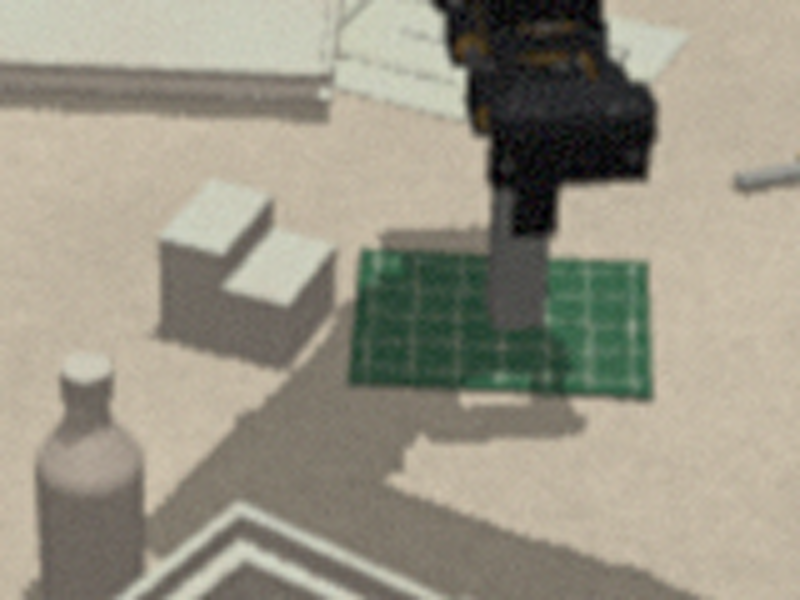

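Emit:
{"method": "arm_command", "body": {
  "rows": [
    {"fingers": 10,"travel": [0,0,0.2],"roll": 0},
    {"fingers": 10,"travel": [0,0,0.4],"roll": 0},
    {"fingers": 10,"travel": [0,0,0.55],"roll": 0},
    {"fingers": 10,"travel": [0,0,0.6],"roll": 0},
    {"fingers": 10,"travel": [0,0,0.6],"roll": 0}
  ]
}}

```text
time_s: 6.85
tcp_pos: [0.5149, -0.2922, 0.0733]
ee_rot: [[-0.927, -0.376, 0.0], [-0.376, 0.927, -0.0], [-0.0, -0.0, -1.0]]
wrist_force: [-1.9, 0.2, -0.5]
gripper_width: 0.293
```

Emit:
{"method": "arm_command", "body": {
  "rows": [
    {"fingers": 45,"travel": [0,0,0],"roll": 0},
    {"fingers": 60,"travel": [0,0,0],"roll": 0},
    {"fingers": 60,"travel": [0,0,0],"roll": 0},
    {"fingers": 60,"travel": [0,0,0],"roll": 0},
    {"fingers": 60,"travel": [0,0,-2],"roll": 0},
    {"fingers": 60,"travel": [0,0,-6],"roll": 0},
    {"fingers": 60,"travel": [0,0,-11],"roll": 0},
    {"fingers": 60,"travel": [0,0,-14],"roll": 0},
    {"fingers": 60,"travel": [0,0,-14],"roll": 0}
  ]
}}

```text
time_s: 7.75
tcp_pos: [0.5176, -0.2933, 0.2186]
ee_rot: [[-0.926, -0.377, 0.011], [-0.377, 0.926, -0.005], [-0.009, -0.008, -1.0]]
wrist_force: [0.1, 0.9, -0.4]
gripper_width: 0.595
```

```bash
python3 - <<'E'
from h import *
go(.505,.3138,.21,96)
im,d=capture('side'); P=cloud('side',d)
print('weight',rect(P,.08,.106,(.515,-.292),.04)); 
E
```

```text
travel [-21.7   56.72   0.57] roll 16.1 | az 112.1 tcp [ 0.5176 -0.2933  0.2186] t 7.75 w 0.5952150682246127 F [ 0.1  0.9 -0.4] j6 -54.01523089587281
weight (114, array([ 514.3, -287.4,   27.6,   33.3,   22.9]), array([ 514. , -283.5]))
```

Emit:
{"method": "arm_command", "body": {
  "rows": [
    {"fingers": 60,"travel": [-21.8,56.8,0],"roll": 16.1},
    {"fingers": 60,"travel": [-21.8,56.8,0],"roll": 16.1},
    {"fingers": 60,"travel": [-21.8,56.8,0],"roll": 16.1},
    {"fingers": 60,"travel": [-21.8,56.8,0],"roll": 16.1},
    {"fingers": 60,"travel": [-21.8,56.8,0],"roll": 16.1},
    {"fingers": 60,"travel": [-21.8,56.8,0],"roll": 16.1},
    {"fingers": 60,"travel": [-21.8,56.8,0],"roll": 16.1},
    {"fingers": 60,"travel": [-21.8,56.8,0],"roll": 16.1},
    {"fingers": 60,"travel": [-21.8,56.8,0],"roll": 16.1},
    {"fingers": 60,"travel": [-21.8,56.8,0],"roll": 16.1}
  ]
}}

```text
time_s: 8.8
tcp_pos: [0.5043, 0.2028, 0.2111]
ee_rot: [[-0.995, -0.104, -0.002], [-0.104, 0.995, -0.001], [0.002, -0.001, -1.0]]
wrist_force: [0.7, 0.4, 0.1]
gripper_width: 0.601
```

Emit:
{"method": "arm_command", "body": {
  "rows": [
    {"fingers": 60,"travel": [0,0,0],"roll": 0},
    {"fingers": 60,"travel": [0,0,0],"roll": 0}
  ]
}}

```text
time_s: 9.0
tcp_pos: [0.5045, 0.2019, 0.2107]
ee_rot: [[-0.994, -0.106, -0.003], [-0.106, 0.994, -0.002], [0.003, -0.002, -1.0]]
wrist_force: [0.1, -0.4, -0.5]
gripper_width: 0.599
```

```bash
python3 -c "
from h import *
go(.5056,.3145,.11,96)"
```

```text
travel [-1.34 11.2  10.05] roll 0.1 | az 96.1 tcp [0.5045 0.2019 0.2107] t 9.0 w 0.5993122099520176 F [ 0.1 -0.4 -0.5] j6 -122.78184763324653
```

Emit:
{"method": "arm_command", "body": {
  "rows": [
    {"fingers": 60,"travel": [-0.5,4,0],"roll": 0},
    {"fingers": 60,"travel": [-0.9,8,1],"roll": 0},
    {"fingers": 60,"travel": [-1.3,11.2,4],"roll": 0},
    {"fingers": 60,"travel": [-1.3,11.2,8],"roll": 0},
    {"fingers": 60,"travel": [-1.3,11.2,10],"roll": 0},
    {"fingers": 60,"travel": [-1.3,11.2,10],"roll": 0},
    {"fingers": 60,"travel": [-1.3,11.2,10],"roll": 0},
    {"fingers": 60,"travel": [-1.3,11.2,10],"roll": 0}
  ]
}}

```text
time_s: 9.8
tcp_pos: [0.5079, 0.3138, 0.1142]
ee_rot: [[-0.995, -0.103, 0.002], [-0.103, 0.995, 0.002], [-0.002, 0.002, -1.0]]
wrist_force: [0.0, 0.1, 0.1]
gripper_width: 0.598
```

```bash
python3 - <<'E'
from h import *
go(.5056,.3145,.065,96)
im,d=capture('side'); a=im[300:450,220:420]; im2,d2=capture('top'); b=im2[180:330,130:270]
save('r1.png',np.hstack([cv2.resize(a,(400,300)),cv2.resize(b,(400,428))[:300]]) if 0 else np.hstack([cv2.resize(a,(420,420)),cv2.resize(b,(380,420))]))
E
```

```text
travel [0.23 0.09 4.92] roll -0.1 | az 95.9 tcp [0.5079 0.3138 0.1142] t 9.8 w 0.5984852144549033 F [0.  0.1 0.1] j6 -131.33627965763924
```

View pics/r1.png

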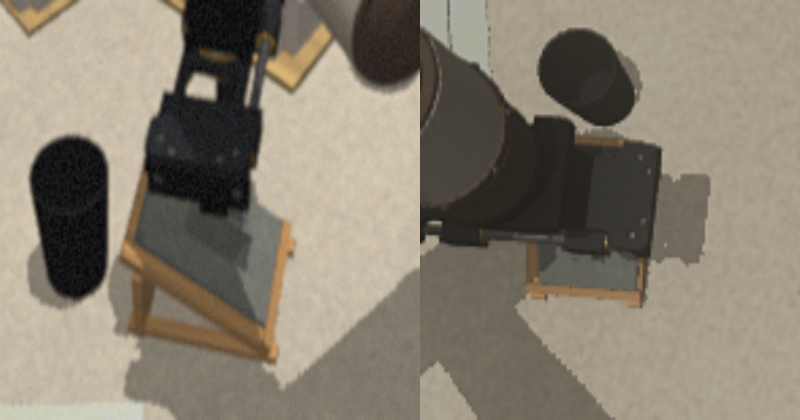

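Emit:
{"method": "arm_command", "body": {
  "rows": [
    {"fingers": 60,"travel": [0.2,0.1,2],"roll": 0},
    {"fingers": 60,"travel": [0.2,0.1,4],"roll": 0},
    {"fingers": 60,"travel": [0.2,0.1,4.7],"roll": 0},
    {"fingers": 60,"travel": [0.2,0.1,4.7],"roll": 0},
    {"fingers": 60,"travel": [0.2,0.1,4.7],"roll": 0}
  ]
}}

```text
time_s: 10.4
tcp_pos: [0.5053, 0.3151, 0.0667]
ee_rot: [[-0.995, -0.104, 0.002], [-0.104, 0.995, 0.001], [-0.002, 0.001, -1.0]]
wrist_force: [0.2, 1.5, 0.0]
gripper_width: 0.598
```

Emit:
{"method": "arm_command", "body": {
  "rows": [
    {"fingers": 45,"travel": [0,0,0.1],"roll": 0},
    {"fingers": 10,"travel": [0,0,0.1],"roll": 0},
    {"fingers": 10,"travel": [0,0,0.1],"roll": 0},
    {"fingers": 10,"travel": [0,0,0.1],"roll": 0},
    {"fingers": 10,"travel": [0,0,0.1],"roll": 0},
    {"fingers": 10,"travel": [0,0,0.1],"roll": 0}
  ]
}}

```text
time_s: 11.0
tcp_pos: [0.5047, 0.3147, 0.0649]
ee_rot: [[-0.995, -0.104, 0.0], [-0.104, 0.995, -0.0], [-0.0, -0.0, -1.0]]
wrist_force: [-1.6, -0.4, 2.5]
gripper_width: 0.339
```

Emit:
{"method": "arm_command", "body": {
  "rows": [
    {"fingers": 10,"travel": [0,0,-0.5],"roll": 0},
    {"fingers": 10,"travel": [0,0,-2],"roll": 0},
    {"fingers": 10,"travel": [0,0,-5],"roll": 0},
    {"fingers": 10,"travel": [0,0,-9],"roll": 0},
    {"fingers": 10,"travel": [0,0,-12],"roll": 0},
    {"fingers": 10,"travel": [0,0,-12],"roll": 0},
    {"fingers": 10,"travel": [0,0,-12],"roll": 0}
  ]
}}

```text
time_s: 11.7
tcp_pos: [0.5044, 0.3147, 0.1848]
ee_rot: [[-0.995, -0.104, 0.0], [-0.104, 0.995, 0.001], [-0.0, 0.001, -1.0]]
wrist_force: [-0.9, -0.1, -2.8]
gripper_width: 0.342
```

```bash
cat >> h.py <<'E'
def plane(P,roi,im,s0=None):
    hsv=cv2.cvtColor(im,cv2.COLOR_RGB2HSV)
    Q=P[roi&(hsv[...,1]<45)&(hsv[...,2]<140)]
    rng=np.random.default_rng(0);b=0
    for _ in range(1500):
        a=Q[rng.choice(len(Q),3,0)]; nn=np.cross(a[1]-a[0],a[2]-a[0])
        if np.linalg.norm(nn)<1e-9: continue
        nn/=np.linalg.norm(nn); nn*=np.sign(nn[2]); k=abs((Q-a[0])@nn)<.002
        if .75<nn[2]<.97 and k.sum()>b:b=k.sum();K=k
    c=Q[K].mean(0); nn=np.linalg.svd(Q[K]-c)[2][2]; nn*=np.sign(nn[2])
    ux=-nn*nn[2]; ux[2]+=1; ux/=np.linalg.norm(ux); uy=np.cross(nn,ux)
    L=np.c_[(Q[K]-c)@ux,(Q[K]-c)@uy]*1000
    r=cv2.minAreaRect(L.astype(np.float32)); o=c+(r[0][0]*ux+r[0][1]*uy)/1000
    print('tilt',round(float(np.degrees(np.arccos(nn[2]))),1),'az',round(float(np.degrees(np.arctan2(ux[1],ux[0]))),1),'rect',np.round(r[1],1),round(r[2],1),'ctr',np.round(o,4),'n',b,len(Q))
    return o,nn,ux,uy,L
E
python3 - <<'E'
from h import *
go(.505,.315,.186,96)
im,d=capture('side'); P=cloud('side',d)
roi=(np.hypot(P[...,0]-.51,P[...,1]-.315)<.1)&(P[...,2]>.1)&(P[...,2]<.24)
plane(P,roi,im)
im2,d2=capture('top')
save('r2.png',cv2.resize(im[210:450,200:440],(600,600)))
E
```

```text
travel [-0.06  0.02 -0.12] roll -0.0 | az 96.0 tcp [0.5044 0.3147 0.1848] t 11.7 w 0.341900911484222 F [-0.9 -0.1 -2.8] j6 -131.54306705161426
tilt 27.2 az 5.4 rect [120.2  86.9] 0.8 ctr [0.515  0.3181 0.1707] n 996 1366
```

View pics/r2.png

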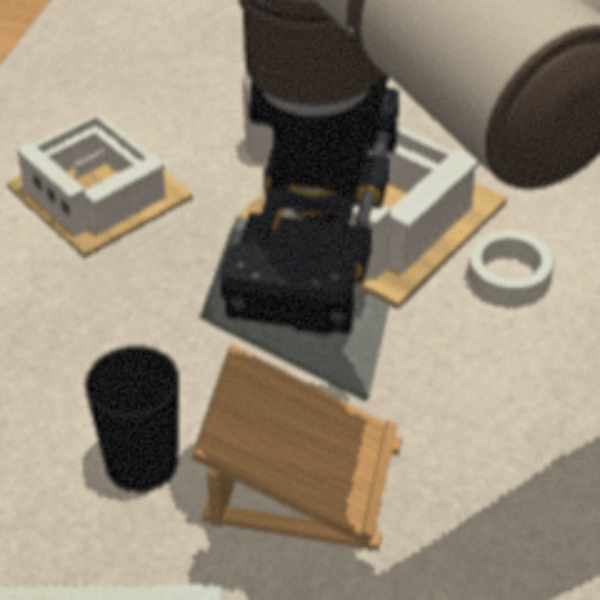

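```bash
python3 - <<'E'
from h import *
import h
for n,dz in(('top',.001),('side',.0007)):
    d=np.load(n+'0.npy'); P=cloud(n,d); P[...,2]-=dz
    Z=P[...,2]; flat=np.zeros(Z.shape,bool)
    for lv in(.0,.008,.045,.059,.064): flat|=abs(Z-lv)<.0025
    zb=cv2.blur(np.nan_to_num(Z).astype(np.float32),(3,3)); var=abs(Z-zb)
    for nm,f in(('all',np.ones_like(flat)),('flat',flat&(var<.0025))):
        print(n,nm,f.sum(),fitmodel(np.where(f[...,None],P,np.nan),(.543,.031)))
E
```

```text
top all 307200 (array([544.6,  31.2]), np.float64(338.99349325124376), np.float64(0.003061411997011747))
top flat 152882 (array([544. ,  31.6]), np.float64(339.3506760427194), np.float64(0.0013425203722885048))
side all 307200 (array([5.315e+02, 4.000e-01]), np.float64(339.66927475540376), np.float64(0.00914520451388915))
side flat 107839 (array([541.1,  33.8]), np.float64(339.2284794817514), np.float64(0.004806579922046131))
```

```bash
python3 -c "
from h import *
go(.539,.0332,.185,69.3)"
```

```text
travel [ -0.59 -28.29  -0.17] roll 26.7 | az 96.0 tcp [0.5038 0.314  0.1829] t 11.8 w 0.34263602735238774 F [-0.3 -0.8 -1.8] j6 -131.54662042338273
```

Emit:
{"method": "arm_command", "body": {
  "rows": [
    {"fingers": 10,"travel": [0,-2,0],"roll": 2},
    {"fingers": 10,"travel": [-0.1,-6,0],"roll": 5},
    {"fingers": 10,"travel": [-0.2,-10,0],"roll": 9},
    {"fingers": 10,"travel": [-0.3,-14,0],"roll": 13},
    {"fingers": 10,"travel": [-0.4,-18,0],"roll": 17},
    {"fingers": 10,"travel": [-0.5,-22,0],"roll": 21},
    {"fingers": 10,"travel": [-0.6,-25.5,0],"roll": 25},
    {"fingers": 10,"travel": [-0.6,-28.3,0],"roll": 26.7},
    {"fingers": 10,"travel": [-0.6,-28.3,0],"roll": 26.7},
    {"fingers": 10,"travel": [-0.6,-28.3,0],"roll": 26.7}
  ]
}}

```text
time_s: 12.8
tcp_pos: [0.5394, 0.0327, 0.1835]
ee_rot: [[-0.935, 0.356, -0.002], [0.356, 0.935, -0.001], [0.002, -0.001, -1.0]]
wrist_force: [-0.4, 0.1, 0.4]
gripper_width: 0.344
```

```bash
python3 - <<'E'
from h import *
go(.539,.0332,.150,69.3)
E
```

```text
travel [0.05 0.04 3.35] roll -0.1 | az 69.2 tcp [0.5394 0.0327 0.1835] t 12.8 w 0.34356930747264974 F [-0.4  0.1  0.4] j6 -131.4949061650148
```

Emit:
{"method": "arm_command", "body": {
  "rows": [
    {"fingers": 10,"travel": [0,0,2],"roll": 0},
    {"fingers": 10,"travel": [0,0,4],"roll": 0},
    {"fingers": 10,"travel": [0,0,5.5],"roll": 0},
    {"fingers": 10,"travel": [0,0,5.8],"roll": 0},
    {"fingers": 10,"travel": [0,0,5.8],"roll": 0},
    {"fingers": 10,"travel": [0,0,5.8],"roll": 0}
  ]
}}

```text
time_s: 13.4
tcp_pos: [0.5407, 0.0344, 0.1272]
ee_rot: [[-0.936, 0.353, 0.001], [0.353, 0.936, 0.0], [-0.001, 0.001, -1.0]]
wrist_force: [-1.0, -0.3, -1.8]
gripper_width: 0.341
```

```bash
python3 - <<'E'
from h import *
go(.539,.0332,.125,69.3)
im,d=capture('side'); im2,d2=capture('top'); P=cloud('side',d); np.savez('hover.npz',im=im,d=d,im2=im2,d2=d2)
roi=(np.hypot(P[...,0]-.55,P[...,1]-.03)<.1)&(P[...,2]>.078)&(P[...,2]<.18)
o,nn,ux,uy,L=plane(P,roi,im)
# overlay of expected outlines
def proj(n,X):
    f,cx,cy,O,R=cal(n); q=(np.array(X)-O)@R; return (q[:,:2]/q[:,2:]*f+[cx,cy])
def draw(n,img,mx,my,yaw):
    c,s=np.cos(yaw),np.sin(yaw)
    out=cv2.resize(img,None,fx=4,fy=4,interpolation=2).copy()
    for a,b,z in((69,51,.059),(63,45,.059)):
        X=[[mx+(x*c-y*s)/1e3,my+(x*s+y*c)/1e3,z] for x,y in((-a,-b),(a,-b),(a,b),(-a,b))]
        cv2.polylines(out,[np.int32(proj(n,X)*4+2)],True,(255,0,0),1)
    return out
ya=np.radians(-20.7)
A=draw('side',im,.5417,.0325,ya)[185*4:345*4,280*4:420*4]; B=draw('top',im2,.5437,.0316,ya)[205*4:335*4,260*4:380*4]
save('h1.png',np.hstack([cv2.resize(A,(420,480)),cv2.resize(B,(380,480))]))
E
```

```text
travel [ 0.11 -0.18  0.22] roll 0.0 | az 69.3 tcp [0.5407 0.0344 0.1272] t 13.4 w 0.3414186288163768 F [-1.  -0.3 -1.8] j6 -131.4816550886044
tilt 27.0 az -19.0 rect [ 87.6 119.7] 88.2 ctr [0.5505 0.0317 0.1125] n 678 1286
```

View pics/h1.png

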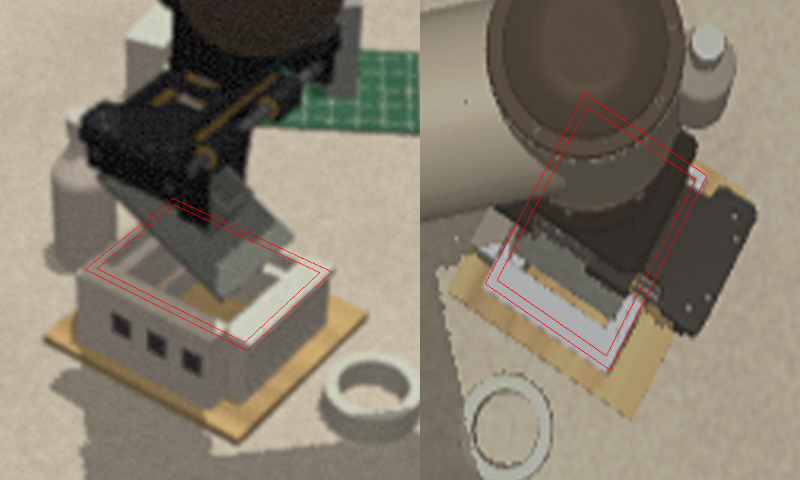

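```bash
python3 - <<'E'
from h import *
z=np.load('hover.npz'); ya=np.radians(-20.7); c,s=np.cos(ya),np.sin(ya)
for n,im,d,m in(('top',z['im2'],z['d2'],(.544,.0316)),('side',z['im'],z['d'],(.5411,.0338))):
    P=cloud(n,d); P[...,2]-=.0008; hsv=cv2.cvtColor(im,cv2.COLOR_RGB2HSV)
    X=(P[...,0]-m[0])*c+(P[...,1]-m[1])*s; Y=-(P[...,0]-m[0])*s+(P[...,1]-m[1])*c; Z=P[...,2]
    pl=.0805+ (X+.0455)*np.tan(np.radians(27.3))   # expected top surface, edge at X~-.0455
    k=(abs(Z-pl)<.006)&(abs(X)<.07)&(abs(Y)<.06)&(hsv[...,2]<150)
    print(n,k.sum(),'resid',np.median((Z-pl)[k]))
    for a in np.arange(-.052,.07,.008):
        q=k&(X>=a)&(X<a+.008)
        if q.sum()>5: print(round(a,3),q.sum(),np.round([Y[q].min(),Y[q].max(),Z[q].mean()],4))
    print('xmin per y',[(round(b,3),round(float(X[k&(abs(Y-b)<.004)].min()),4)) for b in np.arange(-.04,.045,.008) if (k&(abs(Y-b)<.004)).sum()>2])
E
```

```text
top 278 resid 0.004064758742445128
-0.052 18 [-0.0382  0.0592  0.0845]
-0.044 127 [-0.0399  0.0564  0.0873]
-0.036 103 [-0.0397  0.0436  0.091 ]
-0.028 29 [-0.0075  0.0326  0.0945]
xmin per y [(np.float64(-0.04), -0.0449), (np.float64(-0.032), -0.0447), (np.float64(-0.024), -0.0432), (np.float64(-0.016), -0.0449), (np.float64(-0.008), -0.0444), (np.float64(0.0), -0.0445), (np.float64(0.008), -0.0436), (np.float64(0.016), -0.045), (np.float64(0.024), -0.0446), (np.float64(0.032), -0.045), (np.float64(0.04), -0.0448)]
side 915 resid 0.002875573838215767
-0.044 138 [-0.0412  0.0455  0.0859]
-0.036 139 [-0.042   0.0439  0.0903]
-0.028 132 [-0.0423  0.0438  0.0943]
-0.02 135 [-0.0403  0.0448  0.0988]
-0.012 71 [-0.0443  0.0445  0.1013]
-0.004 51 [0.0127 0.0443 0.1065]
0.004 46 [0.017  0.0445 0.1103]
0.012 46 [0.0173 0.0441 0.1153]
0.02 41 [0.0152 0.0447 0.1193]
0.028 39 [0.0228 0.0464 0.1232]
0.036 28 [0.0261 0.0442 0.1273]
0.044 22 [0.0292 0.043  0.1302]
0.052 19 [0.0348 0.0449 0.1342]
xmin per y [(np.float64(-0.04), -0.0435), (np.float64(-0.032), -0.0433), (np.float64(-0.024), -0.0431), (np.float64(-0.016), -0.0434), (np.float64(-0.008), -0.0427), (np.float64(0.0), -0.0438), (np.float64(0.008), -0.0436), (np.float64(0.016), -0.0431), (np.float64(0.024), -0.0435), (np.float64(0.032), -0.0432), (np.float64(0.04), -0.0441)]
```

Emit:
{"method": "arm_command", "body": {
  "rows": [
    {"fingers": 10,"travel": [0,-0.15,0.2],"roll": 0},
    {"fingers": 10,"travel": [0,-0.15,0.8],"roll": 0},
    {"fingers": 10,"travel": [0,-0.15,1.4],"roll": 0},
    {"fingers": 10,"travel": [0,-0.15,1.9],"roll": 0},
    {"fingers": 10,"travel": [0,-0.15,2.3],"roll": 0},
    {"fingers": 10,"travel": [0,-0.15,2.3],"roll": 0}
  ]
}}

```text
time_s: 14.1
tcp_pos: [0.5391, 0.0322, 0.1027]
ee_rot: [[-0.935, 0.354, -0.002], [0.354, 0.935, -0.001], [0.001, -0.001, -1.0]]
wrist_force: [0.2, 0.1, -0.5]
gripper_width: 0.343
```

```bash
python3 -c "
from h import *
go(.5402,.033,.0935,69.3)"
```

```text
travel [-0.08  0.11  0.92] roll -0.0 | az 69.3 tcp [0.5391 0.0322 0.1027] t 14.1 w 0.3432418627863235 F [ 0.2  0.1 -0.5] j6 -131.35464089062214
```

Emit:
{"method": "arm_command", "body": {
  "rows": [
    {"fingers": 10,"travel": [0,0,0.3],"roll": 0},
    {"fingers": 10,"travel": [0,0,0.6],"roll": 0},
    {"fingers": 10,"travel": [0,0,0.85],"roll": 0},
    {"fingers": 10,"travel": [0,0,0.85],"roll": 0},
    {"fingers": 10,"travel": [0,0,0.85],"roll": 0}
  ]
}}

```text
time_s: 14.6
tcp_pos: [0.5396, 0.0324, 0.0951]
ee_rot: [[-0.935, 0.354, 0.0], [0.354, 0.935, -0.0], [-0.0, -0.0, -1.0]]
wrist_force: [0.2, 0.1, -1.9]
gripper_width: 0.346
```

Emit:
{"method": "arm_command", "body": {
  "rows": [
    {"fingers": 10,"travel": [0,0,0],"roll": 0}
  ]
}}

```text
time_s: 14.7
tcp_pos: [0.5397, 0.0325, 0.0952]
ee_rot: [[-0.935, 0.354, 0.0], [0.354, 0.935, 0.0], [-0.0, 0.0, -1.0]]
wrist_force: [0.3, 0.4, -1.0]
gripper_width: 0.341
```

Emit:
{"method": "arm_command", "body": {
  "rows": [
    {"fingers": 10,"travel": [0.3,0,0],"roll": 0},
    {"fingers": 10,"travel": [0.6,0,0],"roll": 0},
    {"fingers": 10,"travel": [0.9,0,0],"roll": 0},
    {"fingers": 10,"travel": [1.2,0,0],"roll": 0},
    {"fingers": 10,"travel": [1.4,0,0],"roll": 0},
    {"fingers": 10,"travel": [1.5,0,0],"roll": 0},
    {"fingers": 10,"travel": [1.5,0,0],"roll": 0}
  ]
}}

```text
time_s: 15.4
tcp_pos: [0.5255, 0.0378, 0.0951]
ee_rot: [[-0.935, 0.354, 0.0], [0.354, 0.935, 0.0], [-0.0, 0.0, -1.0]]
wrist_force: [-0.1, -0.5, -0.9]
gripper_width: 0.345
```

```bash
python3 - <<'E'
from h import *
go(.5402-.014,.033+.0053,.0935,69.3)
im,d=capture('side');im2,d2=capture('top'); 
ya=np.radians(-20.7); c,s=np.cos(ya),np.sin(ya)
for n,im_,d_,m in(('top',im2,d2,(.544,.0316)),('side',im,d,(.5411,.0338))):
    P=cloud(n,d_); P[...,2]-=.0008; v=cv2.cvtColor(im_,cv2.COLOR_RGB2HSV)[...,2]
    X=(P[...,0]-m[0])*c+(P[...,1]-m[1])*s; Y=-(P[...,0]-m[0])*s+(P[...,1]-m[1])*c; Z=P[...,2]
    k=(abs(X)<.06)&(abs(Y)<.06)&(v<150)&(abs(Z-(.0475+.0056+(X+.058)*.516))<.006)
    if k.sum()<30: print(n,k.sum());continue
    p=np.polyfit(X[k],Z[k],1); print(n,k.sum(),'tilt',np.degrees(np.arctan(p[0])),'top z at -.05',np.polyval(p,-.05),'Y',np.percentile(Y[k],[1,99]))
A=im[185:345,280:420]; B=im2[205:335,260:380]
save('h2.png',np.hstack([cv2.resize(A,(420,480)),cv2.resize(B,(380,480))]))
E
```

```text
travel [-0.05  0.07  0.16] roll -0.0 | az 69.3 tcp [0.5255 0.0378 0.0951] t 15.4 w 0.344924089888968 F [-0.1 -0.5 -0.9] j6 -132.4829338725781
top 88 tilt 25.642231653305164 top z at -.05 0.0587742089581558 Y [-0.05070503  0.05057671]
side 733 tilt 27.06547681969899 top z at -.05 0.05717922057963345 Y [-0.04215351  0.05789193]
```

View pics/h2.png

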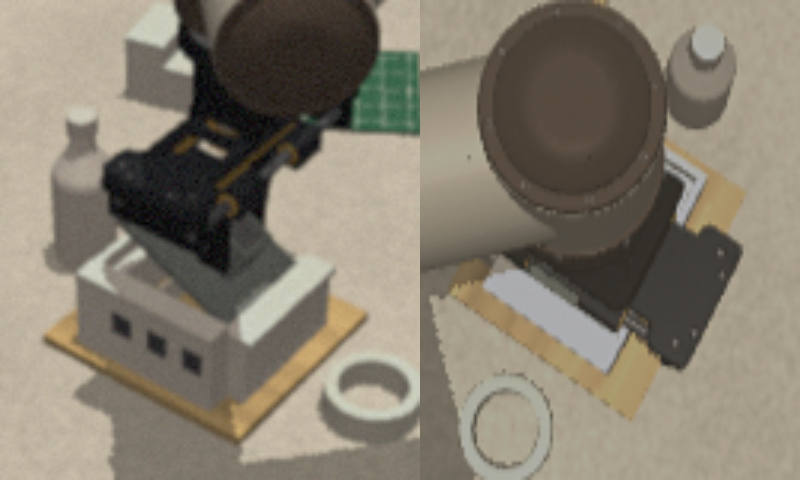

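Emit:
{"method": "arm_command", "body": {
  "rows": [
    {"fingers": 10,"travel": [0.13,0,0.2],"roll": 0},
    {"fingers": 10,"travel": [0.27,0,0.4],"roll": 0},
    {"fingers": 10,"travel": [0.27,0,0.4],"roll": 0}
  ]
}}

```text
time_s: 15.8
tcp_pos: [0.5239, 0.0386, 0.0918]
ee_rot: [[-0.936, 0.353, 0.002], [0.353, 0.936, -0.0], [-0.002, 0.0, -1.0]]
wrist_force: [1.1, -1.0, 3.6]
gripper_width: 0.345
```

Emit:
{"method": "arm_command", "body": {
  "rows": [
    {"fingers": 10,"travel": [-0.25,0,0.2],"roll": 0},
    {"fingers": 10,"travel": [-0.49,0,0.4],"roll": 0},
    {"fingers": 10,"travel": [-0.75,0,0.64],"roll": 0},
    {"fingers": 10,"travel": [-0.99,0,0.89],"roll": 0},
    {"fingers": 10,"travel": [-0.99,0,0.89],"roll": 0}
  ]
}}

```text
time_s: 16.3
tcp_pos: [0.5326, 0.0352, 0.0824]
ee_rot: [[-0.935, 0.354, 0.0], [0.354, 0.935, 0.0], [-0.0, 0.0, -1.0]]
wrist_force: [-0.2, -0.8, 3.6]
gripper_width: 0.341
```

```bash
cat > chk.py <<'E'
from h import *
go(.5402,.033,.0935,69.3)
im,d=capture('side');im2,d2=capture('top')
ya=np.radians(-20.7); c,s=np.cos(ya),np.sin(ya); m=(.5411,.0338)
P=cloud('side',d); P[...,2]-=.0008; v=cv2.cvtColor(im,cv2.COLOR_RGB2HSV)[...,2]
X=(P[...,0]-m[0])*c+(P[...,1]-m[1])*s; Y=-(P[...,0]-m[0])*s+(P[...,1]-m[1])*c; Z=P[...,2]
k=(X>-.048)&(X<.052)&(Y<.04)&(Y>-.038)&(abs(Y)>.018)&(v<150)&(Z<.11)&(Z>.045)
best=0;rng=np.random.default_rng(0);x,z=X[k],Z[k]
for _ in range(800):
    i,j=rng.choice(len(x),2,0)
    if abs(x[i]-x[j])<.02: continue
    a=(z[i]-z[j])/(x[i]-x[j]);q=abs(z-z[i]-a*(x-x[i]))<.002
    if abs(a)<.7 and q.sum()>best:best=q.sum();Q=q
p=np.polyfit(x[Q],z[Q],1); print(best,len(x),'tilt',np.degrees(np.arctan(p[0])),'top z at -.05,+.05',np.polyval(p,[-.05,.05]))
A=im[185:345,280:420]; B=im2[205:335,260:380]
save('last.png',np.hstack([cv2.resize(A,(420,480)),cv2.resize(B,(380,480))]))
E
python3 chk.py
```

```text
travel [-0.79  0.06 -1.11] roll -0.0 | az 69.3 tcp [0.5326 0.0352 0.0824] t 16.3 w 0.340812775993924 F [-0.2 -0.8  3.6] j6 -131.94059588425114
279 540 tilt 15.253476962481392 top z at -.05,+.05 [0.05311328 0.08038293]
```

Emit:
{"method": "arm_command", "body": {
  "rows": [
    {"fingers": 10,"travel": [-0.22,0,0.27],"roll": 0},
    {"fingers": 10,"travel": [-0.44,0,0.54],"roll": 0},
    {"fingers": 10,"travel": [-0.6,0,0.78],"roll": 0},
    {"fingers": 10,"travel": [-0.77,0,1.03],"roll": 0},
    {"fingers": 10,"travel": [-0.9,0,1.25],"roll": 0},
    {"fingers": 10,"travel": [-1.0,0,1.43],"roll": 0},
    {"fingers": 10,"travel": [-1.0,0,1.43],"roll": 0}
  ]
}}

```text
time_s: 17.1
tcp_pos: [0.5415, 0.0317, 0.0674]
ee_rot: [[-0.935, 0.354, -0.001], [0.354, 0.935, 0.0], [0.001, -0.0, -1.0]]
wrist_force: [-0.7, 0.7, 1.9]
gripper_width: 0.341
```

```bash
python3 chk.py
```

```text
travel [ 0.17  0.07 -2.61] roll -0.0 | az 69.3 tcp [0.5415 0.0317 0.0674] t 17.1 w 0.340703509211958 F [-0.7  0.7  1.9] j6 -131.1868837940658
176 378 tilt -0.25620368243036307 top z at -.05,+.05 [0.05036748 0.04992032]
```

View pics/last.png

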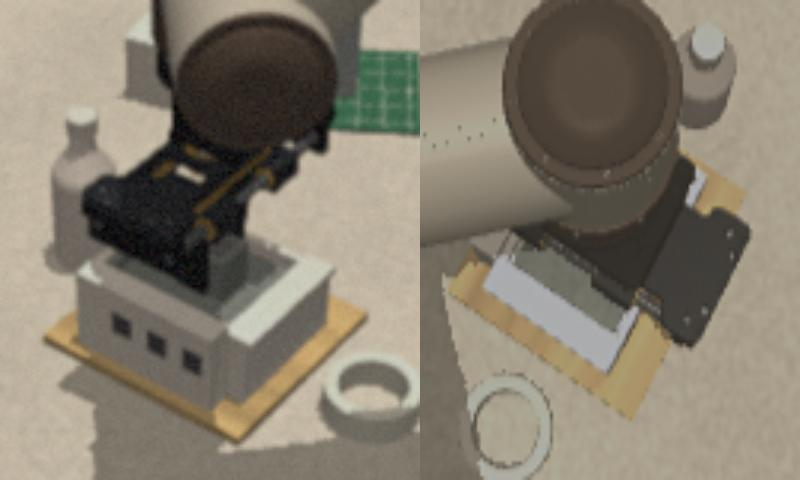

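Emit:
{"method": "arm_command", "body": {
  "rows": [
    {"fingers": 10,"travel": [0,0,0.1],"roll": 0},
    {"fingers": 10,"travel": [0,0,0.1],"roll": 0},
    {"fingers": 40,"travel": [0,0,0.1],"roll": 0},
    {"fingers": 50,"travel": [0,0,0.1],"roll": 0},
    {"fingers": 50,"travel": [0,0,0.1],"roll": 0},
    {"fingers": 50,"travel": [0,0,0.1],"roll": 0}
  ]
}}

```text
time_s: 17.8
tcp_pos: [0.5416, 0.0315, 0.0666]
ee_rot: [[-0.935, 0.354, -0.0], [0.354, 0.935, -0.0], [0.0, -0.0, -1.0]]
wrist_force: [-0.4, -0.8, 0.2]
gripper_width: 0.489
```

Emit:
{"method": "arm_command", "body": {
  "rows": [
    {"fingers": 50,"travel": [0,0,-1],"roll": 0},
    {"fingers": 50,"travel": [0,0,-3],"roll": 0},
    {"fingers": 50,"travel": [0,0,-6],"roll": 0},
    {"fingers": 50,"travel": [0,0,-10],"roll": 0},
    {"fingers": 50,"travel": [0,0,-15],"roll": 0},
    {"fingers": 50,"travel": [5,0,-17],"roll": 0},
    {"fingers": 50,"travel": [8,-5,-17],"roll": 0},
    {"fingers": 50,"travel": [9,-10,-17],"roll": 0},
    {"fingers": 50,"travel": [9,-15,-17],"roll": 0},
    {"fingers": 50,"travel": [9,-15,-17],"roll": 0}
  ]
}}

```text
time_s: 18.8
tcp_pos: [0.4017, -0.0793, 0.2379]
ee_rot: [[-0.934, 0.356, 0.001], [0.356, 0.934, 0.0], [-0.001, 0.001, -1.0]]
wrist_force: [0.7, 0.3, 0.1]
gripper_width: 0.504
```

```bash
python3 chk.py; python3 - <<'E'
from h import *
im,d=capture('top');P=cloud('top',d);P[...,2]-=.001
v=cv2.cvtColor(im,cv2.COLOR_RGB2HSV)[...,2]
ya=np.radians(-20.7); c,s=np.cos(ya),np.sin(ya); m=(.544,.0316)
X=(P[...,0]-m[0])*c+(P[...,1]-m[1])*s; Y=-(P[...,0]-m[0])*s+(P[...,1]-m[1])*c; Z=P[...,2]
print('outer edge x of rib',[np.round([X[k].min(),X[k].max(),np.median(Z[k])],4) for k in [(abs(X-.055)<.02)&(abs(Y)<.035)&(abs(Z-.060)<.003)&(v<150)] if k.any()])
for a,b in((-.046,-.03),(.03,.048)):
    k=(X>a)&(X<b)&(abs(Y)<.046)&(abs(Z-.05)<.004)&(v<150)
    print(k.sum(),np.median(Z[k]) if k.any() else '',np.percentile(Y[k],[1,99]) if k.any() else '')
print('weight',rect(P,.08,.106,(.515,-.292),.04))
for l in ['glue_mid','tape_mid','cup_mid','house_mid']: print(l,[(np.round(r['position'],3).tolist(),round(r['p'],2)) for r in search_frame('top',l)][:2])
save('f.png',im[60:360,60:520])
E
```

```text
travel [-8.92 15.42 14.45] roll -0.2 | az 69.1 tcp [ 0.4017 -0.0793  0.2379] t 18.8 w 0.504391886319802 F [0.7 0.3 0.1] j6 -122.6892648308672
166 220 tilt -0.21472703911843802 top z at -.05,+.05 [0.05008872 0.04971395]
outer edge x of rib [array([0.0536, 0.0641, 0.0598])]
262 0.05022946728863309 [-0.04178998  0.04484616]
281 0.049912351260077537 [-0.04198916  0.04446477]
weight (170, array([ 517.6, -289.6,   25.9,   26.4,   21.6]), array([ 516.9, -288.3]))
glue_mid [([0.641, -0.026, 0.088], 0.72)]
tape_mid []
cup_mid [([0.634, 0.348, 0.054], 0.72)]
house_mid [([0.643, -0.257, 0.043], 0.62)]
```

View pics/f.png

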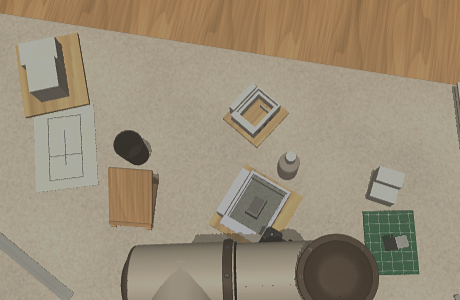

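```bash
python3 -c "
from station import *
print(finish_job(), sense()['time_s'])"
```

```text
the job is handed in; nothing more can be done
the job is handed in; nothing more can be done
```

I moved the steel weight onto the cutting mat and fitted the roof into the larger model. I handed the job in at about 19 s on the robot's clock; no verdict was reported.

**What I did:**
- **Weight:** I set it down upright near the mat's centre and let go only once the mat was carrying it.
- **Roof:** I gripped it by the rooflight at its 27° slope. I slid the plain edge under the eave, swung the ribbed edge down in an arc, and opened the fingers with the roof resting on the ledge.

**Last checks (cameras):**
- **Roof:** It was flat to about 0.2–0.3°. Its top was about 50 mm above the table at both ends, which is the 45 mm ledge plus the 5 mm plate. It sat within about 1.5 mm of centre across the recess. I worked out the plain edge's position from where the ribbed edge stopped, which puts it roughly 57 mm to -x of the model's centre. The eave hides that edge, so I could not see it directly.
- **Weight:** It stood upright well inside the mat.
- **Glue bottle, cup and little house:** They were where they started, to within the network's accuracy; the bottle read about 6 mm away from its first reading.
- **Arm:** It was parked clear of everything.

**Did not agree or not confirmed:**
- The tape roll was hidden by the arm in the last picture and the network did not find it. It looked undisturbed in the last view with the roof in place, before the arm withdrew.
- The two cameras disagreed by 2–3 mm on the model's position. I placed the roof by measuring it against the model in each camera's own picture.

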